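# Load a chimney-cake roller and index the butter carousel

### The arm

A 7-joint arm with a two-finger parallel gripper is mounted at the origin on the work surface. World frame = base frame: x ahead of the robot, y to its left, z up, the work surface at z = 0. Lengths are in m, angles in rad, forces in N, time in s.
With the tool pointing down it reaches from about 0.425 to 0.875 m from the base axis. Payload 4.7 kg.
Tool frame: the origin (TCP) lies between the finger pads; the fingertips stand 25 mm ahead of it and the grasp point (between the pads) lies 6 mm ahead of it; z points along the fingers, y is the line along which they close (so a half turn about z gives the same grasp; the last joint's range is limited). The gripper opens to 87 mm and grips with 3 to 60 N. Pads are 19 mm wide; open, the fingers measure 117 mm over their backs; the gripper's body (75 mm by 190 mm) begins 51 mm behind the grasp point.
Start: joints at [1.228, 0.321, -0.07, 1.45, 0.023, 1.371, -0.057], TCP at [0.227, -0.609, 0.248] pointing down, gripper open.
Joint ranges: [-2.86, 2.86], [-0.3, 2.09], [-1.38, 1.24], [0.06, 2.45], [-1.56, 4.7], [0.09, 2.05], [-2.69, 2.69]. Speed limits (rad/s): [2.57, 2.57, 3.14, 3.14, 3.14, 3.14, 3.14].

### API

Orientations are given as a rotation vector (axis times angle).
In Python, from plant import get_state, get_image, close_job, recognise, cut_out, tip_of gives the robot as it stands.
- The arm moves only by the tool servo_tool, never from a script. Its argument "series" is one flat list of numbers, 7 for each row, row after row: the shift along the tool's x, y, z in mm, then the turn, a rotation vector about the tool's x, y, z in rad, then the opening, from 0 (shut) to 1 (fully open). In form: [tx, ty, tz, wx, wy, wz, jaw, tx, ty, tz, wx, wy, wz, jaw, ...]. A call has 1 to 20 rows; each row is the pose to reach, as a shift and turn from the pose commanded when the call began, along the tool's axes at that moment; what a row does not reach only later rows make up. A row lasts 1/8 s, in which the tool goes at most 62.5 mm and 10.7 degrees, less where a joint would pass 70% of its speed; a pose out of reach is approached as far as the arm can. A call with a gripper value outside its range is refused whole. The fingers move at their own pace and stop on an object; "grip_force" is the grip in N (left out, the last holds). Time passes only in rows, so rows that repeat a pose let the fingers close. It gives the time, the measured TCP pose, the force, the opening and the grip force at its end, in the units of the state.
- get_state(): the state, without advancing time (a new reading comes with each control period).
- get_image(name): name is "scene" or "top"; returns a dict with "color" (480x640x3 uint8, red, green, blue), "K" (3x3 intrinsics, pixels), "view" (4x4, takes a point from world to camera coordinates). Camera axes: x right, y down, z forward; pixel columns grow to the right and rows downward; lengths in m; the calibration is good to about 2 mm. A picture is of the moment at which its call begins. There is no depth.
- close_job(): hands the job in; it is judged then, once.
Trained networks look in a picture, given as the dict that the camera call returned (one of the last four; its "shot" number tells which), for a name from the list of things; names that differ only in an ending like _2 or _b are one class to them, and where a whole thing is asked for, a point or a joint stands for the part that bears it (a point fixed in the world has none). Each returns a list of dicts, best first, with "score" (0 to 1); they miss things now and then, are a little off and sometimes report something else, mostly with a low value. They report only what shows in the picture. A call takes as long as a camera call. They do not tell look-alikes from the thing itself.
- recognise(picture, name): "bbox" ([centre column, centre row, width, height] in pixels, round what is visible of it).
- cut_out(picture, name): "region" (480x640 bool, what is visible of it) and "bbox" ([centre column, centre row, width, height] in pixels, round what is visible of it).
- tip_of(picture, name): "xy" ([column, row] in pixels: a listed point, or the origin of a listed thing).
The state is a dict: "time": time; "joint_pos": joint angles; "dq": joint speeds; "joint_torque": joint torques, N m; "ee_pos": TCP position; "eef_rot": TCP orientation; "ft_force": force on the tool from outside, world axes, zero at the start; "ft_torque": the same for the moment, N m; "gripper_width": opening from 0.0 (shut) to 1.0 (fully open); "grasp_force": force on a finger pad.
Only numpy, scipy, OpenCV 4.12 (cv2) and the standard library are available. Lean on these libraries where they do the work, as an engineer would, in place of code of your own. Each camera call takes 0.05 s, during which the arm holds its last target. There are 200 camera calls.

### The job

Take the waiting chimney-cake roller (thick wooden barrel with steel spindle ends) off its slanted stand and lay it level in the empty pair of V-rests at the front of the butter carousel; set it down, do not drop it. Then index the carousel one position anticlockwise (seen from above) so that this roller clicks home under the spray head and the roller that was there moves on, still in its rests. Turn it no other way and no further, and leave the other things on the bench where they are.

Things in the scene. Friction and masses are not known exactly. Their poses are not given: they have to be found in the camera images.
- roller_mid (a point): Centre of the waiting roller: wooden barrel 46 mm in diameter, 116 mm long, on a 14 mm steel spindle standing out 26 mm at each end (168 mm over all, 0.2 to 0.42 kg). x lies along the spindle; it may go either way round. At the start it lies on a slanted stand, spindle 32 degrees from level, high end away from the robot; lift it out at right angles to its spindle.
- stand_a_mid (a point): Slanted stand of the roller, sheet steel, fixed, base 200 x 76 mm: the point 108 mm above its base where the roller's centre lies at the start. Its x is level, from low to high end. Two V-rests like the carousel's hold the spindle, a plate stops its low end; between the rests the barrel's sides are free, and 25 mm under the barrel runs a bar 26 mm wide.
- load_rest (a point): Where a roller's centre lies when seated in the front (loading) station of the carousel: fixed, 130 mm above the bench, 108 mm from the carousel's axis. Carousel axes: z up, +x from here to the axis, -y to the spray head's side. The spindle lies along y here. The deck is 27 mm below the seated barrel, 23 mm at a low rail.
- near_v (a point): The middle of one V-rest of the front station at the start, on the seated spindle's axis, 67 mm along +y from load_rest; its partner is 67 mm along -y. 90 degree Vs, 8 mm thick, open 42 mm at the top, tops 11 mm above the spindle's axis. The barrel goes between them with 5 mm of play at each end, the spindle ends lie in the Vs. All four stations are alike. Turns with the deck.
- spray_rest (a point): Where a roller's centre lies in the station under the spray head: fixed, a quarter turn anticlockwise from load_rest, 130 mm above the bench. Axes as load_rest; the spindle lies along x here.
- nozzle (a point): Tip of the brass nozzle, 207 mm above the bench, over the middle of spray_rest. The spray head above it is 46 mm wide along x and 50 mm along y, its underside 243 mm above the bench; an arm at 262 mm carries it from the column (32 mm thick) on the -y side, 255 mm from the axis, with a hopper 122 mm wide on top.
- exit_rest (a point): Where a roller's centre lies in the station opposite the front one: fixed, a quarter turn anticlockwise from spray_rest. Axes as load_rest; the spindle lies along y here.
- roller_done_mid (a point): Centre of the second, identical roller, which at the start lies level in the rests under the spray head. x lies along its spindle.
- axis (a point): Carousel axis at the deck's top face, 80 mm above the bench; fixed. The deck is a steel disc 350 mm in diameter. Axes as load_rest.
- peg (a point): Grip point, 175 mm above the bench, of the hand peg that at the start stands at the near left, an eighth of a turn clockwise from the front station. Turns with the deck. Four such pegs stand upright on the deck's rim between the stations, 163 mm from the axis: black sleeve 24 mm in diameter from 135 to 201 mm above the bench (seated barrels' tops: 153 mm).
- deck (a joint): Turning angle of the deck, rad, 0 at the start, growing anticlockwise seen from above. A spring detent holds it at every quarter turn (0, 1.571): leaving a detent takes about 3 N at a peg, less further on; well past half-way (from about 1.0) the deck is drawn on and drops into the next detent by itself. Moderate drag, no ratchet.
- stand_b: The other slanted stand, alike and fixed, holding the plain dowel pin. Origin under its middle, on the bench; x is level, from low to high end.
- dowel: Plain thin wooden rolling pin, 26 mm in diameter and 180 mm long, without spindle ends, lying in the other stand. Origin at its centre. Not wanted; leave it.
- scoop: Aluminium flour scoop, 225 x 80 x 50 mm, loose. Origin on the bench near its middle. Leave it.
- scraper: Bench scraper lying flat: steel blade 100 x 120 mm with a wooden grip 20 mm thick, loose. Origin under the blade. Leave it.
- bowl: Red bowl, 150 mm wide and 70 mm high, loose. Origin under its middle. Leave it.
- jar: Glass jar with a white lid, 80 mm wide and 120 mm high, loose. Origin under its middle. Leave it.
Things that resemble listed ones, but are neither listed nor needed, are in the scene too. What is shaped like the part that bears roller_mid but red is not meant.

How it is judged:
On the way, in this order (a step that is already met when the one before it is completed fails the run):
1. the roller lies level and released in the front V-rests, the carousel still in its first detent (distance between roller_mid and load_rest below 0.009 m and angle between roller_mid's own x axis and vertical between 1.531 and 1.611 rad and angle between the x axis of roller_mid and the y axis of load_rest, either way round below 0.06 rad and value of joint deck between -0.08 and 0.08 rad and contact force between the fingers and roller below 0.1 N), for 0.3 s.
2. the carousel is in its next detent, one quarter turn anticlockwise (value of joint deck between 1.5 and 1.64 rad), for 0.3 s.
At the end, for the whole second after the job is handed in: The deck rests in its next detent (1.50 to 1.64 rad). The loaded roller lies level (within 0.04 rad) in the rests under the spray head, its centre within 9 mm of spray_rest and its spindle within 0.06 rad of the station's line; the second roller lies likewise at exit_rest. All at rest (all of step 2 and distance between roller_mid and spray_rest below 0.009 m and angle between roller_mid's own x axis and vertical between 1.531 and 1.611 rad and angle between the x axis of roller_mid and the x axis of spray_rest, either way round below 0.06 rad and distance between roller_done_mid and exit_rest below 0.009 m and angle between roller_done_mid's own x axis and vertical between 1.531 and 1.611 rad and angle between the x axis of roller_done_mid and the y axis of exit_rest, either way round below 0.06 rad and velocity of joint deck between -0.05 and 0.05 rad/s and linear speed of each of roller, roller_done below 0.02 m/s); the robot touches nothing.
It fails at once if the roller is dropped: it moves faster than 0.35 m/s while the fingers do not hold it (linear speed of roller above 0.35 m/s and contact force between the fingers and roller below 0.1 N).
It fails at once if the carousel is turned clockwise by more than 0.3 rad (value of joint deck below -0.3 rad).
It fails at once if the carousel is turned more than 0.35 rad past the next detent (value of joint deck above 1.92 rad).
It fails at once if a bystander is moved by more than 30 mm (distance of any of scoop, scraper, bowl, jar, dowel from where it was at the start of the episode above 0.03 m).
It also fails if it takes over 61 s, if anything falls off the work surface, if the arm or the gripper's body presses on something with over 40 N, if the wrist force passes 120 N, or if a joint passes its speed limit or range.

## Working session

There is one attempt and no reset: what is moved stays moved. The work goes in short steps, Python scripts to look and compute and a tool call to move; the robot and the scene stay as the last step left them, time stands still between calls to the robot, and variables do not carry over. Pictures are saved under pics/ and viewed, at most 10 in all, crops included, and the job is handed in when it is done.

Besides the shell and the picture viewer there is one more tool, called after ">>>" as a command line: name --argument value ..., lists and objects as JSON in quotes. servo_tool: Moves the arm, as the interface text tells. Its arguments: {"type":"object","properties":{"series":{"type":"array","items":{"type":"number"}},"grip_force":{"type":"number"}},"required":["series"]}

```bash
mkdir -p pics; ls
python3 - <<'E'
from plant import *
import cv2,numpy as np
s=get_state();print({k:np.round(v,3).tolist() for k,v in s.items()})
P={n:get_image(n) for n in("scene","top")}
for n,p in P.items():
    cv2.imwrite(f"pics/{n}0.png",p["color"][:,:,::-1]); print(n,p["K"].tolist(),np.round(p["view"],4).tolist())
    for t in["roller_mid","stand_a_mid","load_rest","near_v","spray_rest","nozzle","exit_rest","roller_done_mid","axis","peg","stand_b","dowel"]:
        print(n,t,[(np.round(d["xy"]).tolist(),round(d["score"],2)) for d in tip_of(p,t)][:4])
E
```

```text
pics
{'time': 0.0, 'joint_pos': [1.228, 0.322, -0.07, 1.452, 0.023, 1.371, -0.057], 'dq': [-0.0, -0.0, 0.001, 0.0, 0.002, -0.001, 0.001], 'joint_torque': [0.0, -49.128, -0.404, -31.253, -0.064, 0.044, 0.0], 'ee_pos': [0.227, -0.609, 0.246], 'eef_rot': [-3.09, -0.557, 0.001], 'ft_force': [0.287, -0.585, -0.303], 'ft_torque': [-0.001, 0.042, -0.025], 'grasp_force': 0.0, 'gripper_width': 0.999}
scene [[597.4550459252831, 0.0, 321.5539347167806], [0.0, 597.4550459252831, 236.6744942757912], [0.0, 0.0, 1.0]] [[0.2952, 0.9554, 0.0002, -0.1427], [0.6448, -0.1991, -0.7379, -0.1747], [-0.705, 0.218, -0.6749, 1.6348], [0.0, 0.0, 0.0, 1.0]]
scene roller_mid [([424.0, 187.0], 0.91), ([476.0, 218.0], 0.68)]
scene stand_a_mid [([478.0, 217.0], 0.71), ([161.0, 268.0], 0.55)]
scene load_rest [([271.0, 268.0], 0.85)]
scene near_v [([310.0, 256.0], 0.57)]
scene spray_rest [([227.0, 318.0], 0.57)]
scene nozzle [([230.0, 288.0], 0.82)]
scene exit_rest [([307.0, 352.0], 0.93)]
scene roller_done_mid [([231.0, 318.0], 0.63)]
scene axis [([290.0, 318.0], 0.93)]
scene peg [([308.0, 351.0], 0.71), ([320.0, 27
[... 348 characters left out ...]
[([198.0, 344.0], 0.8), ([187.0, 259.0], 0.69)]
top stand_a_mid [([189.0, 255.0], 0.92), ([364.0, 207.0], 0.21)]
top load_rest [([369.0, 245.0], 0.65), ([218.0, 163.0], 0.62)]
top near_v [([342.0, 246.0], 0.89)]
top spray_rest [([417.0, 202.0], 0.84), ([320.0, 283.0], 0.68)]
top nozzle [([421.0, 196.0], 0.75)]
top exit_rest [([371.0, 161.0], 0.64)]
top roller_done_mid [([413.0, 204.0], 0.64), ([421.0, 196.0], 0.63), ([249.0, 255.0], 0.54)]
top axis [([364.0, 208.0], 0.66)]
top peg [([326.0, 242.0], 0.64), ([368.0, 161.0], 0.57), ([189.0, 259.0], 0.27)]
top stand_b [([257.0, 256.0], 0.76), ([370.0, 160.0], 0.28)]
top dowel [([262.0, 165.0], 0.6), ([249.0, 255.0], 0.55), ([220.0, 163.0], 0.3)]
```

View pics/scene0.png

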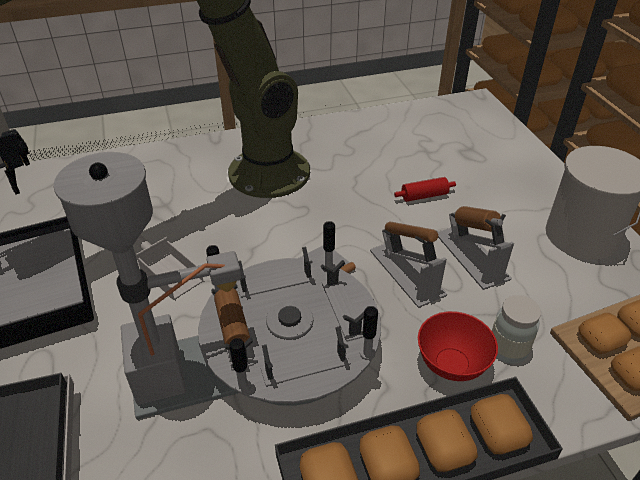

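View pics/top0.png

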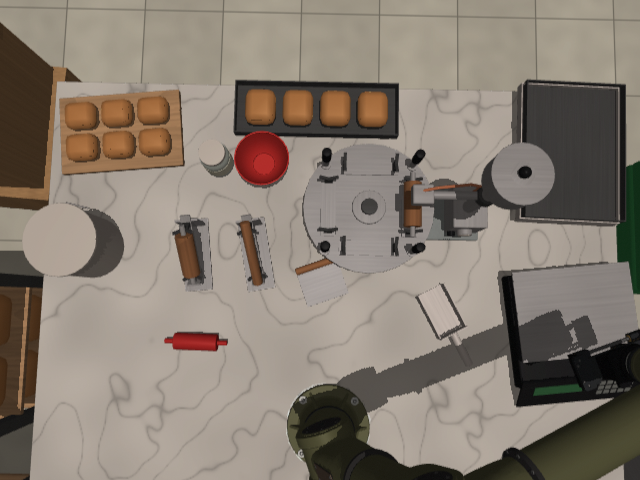

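The first pictures show three roller-like things.
- The red one, scene (425,188) / top (196,342), is the excluded look-alike.
- The thin pin, scene (412,230) / top (250,255), is the dowel on stand_b.
- The thick brown barrel with spindle ends, scene (478,217) / top (187,258), fits the description.

The carousel's axis is near top (369,207), with the front-left peg at (325,247). Next I'll measure these and check an enlarged crop.

```bash
cat > h.py <<'E'
from plant import *
import cv2,numpy as np
from scipy.optimize import least_squares
from scipy.spatial.transform import Rotation as R
def proj(p,X):
    X=np.atleast_2d(X); c=X@p["view"][:3,:3].T+p["view"][:3,3]; u=c@p["K"].T
    return u[:,:2]/u[:,2:]
def atz(p,uv,z):
    V=p["view"];Rm=V[:3,:3];o=-Rm.T@V[:3,3];d=Rm.T@np.linalg.solve(p["K"],[uv[0],uv[1],1])
    return o+d*(z-o[2])/d[2]
def tri(ps,uvs):
    f=lambda X:np.concatenate([proj(p,X)[0]-u for p,u in zip(ps,uvs)])
    r=least_squares(f,[.6,0,.1]);return r.x,np.abs(r.fun).max()
E
python3 - <<'E'
from h import *
S,T=get_image("scene"),get_image("top")
for n,a,b in[("roller",(476,218),(187,259)),("load",(271,268),(369,245)),("axis",(290,318),(364,208)),("exit",(307,352),(371,161)),("spray",(227,318),(417,202)),("nozzle",(230,288),(421,196)),("near_v",(310,256),(342,246)),("peg",(329,238),(326,242))]:
    x,e=tri([S,T],[a,b]);print(n,np.round(x,4),round(e,1))
for p,n,c in[(S,"s",(478,217)),(T,"t",(187,259))]:
    for d in cut_out(p,"roller_mid"):
        print(n,np.round(d["bbox"],1),round(d["score"],2))
        b=d["bbox"]
        if abs(b[0]-c[0])<15 and abs(b[1]-c[1])<15:
            m=d["region"];ys,xs=np.nonzero(m);print(" area",m.sum(),cv2.minAreaRect(np.c_[xs,ys].astype(np.float32)));np.save(f"m{n}.npy",m)
# black pegs top view
g=T["color"].max(2)
for c in[(326,245),(418,247),(418,155),(326,155)]:
    w=g[c[1]-16:c[1]+17,c[0]-16:c[0]+17];ys,xs=np.nonzero(w<45);print("peg",c,xs.mean()+c[0]-16,ys.mean()+c[1]-16,len(xs))
a=S["color"][150:330,180:520];b=T["color"][205:300,160:270];c=T["color"][135:280,295:440]
A=cv2.resize(a,None,fx=2.3,fy=2.3,interpolation=2)[:,:,::-1]
cv2.imwrite("pics/sc1.png",A)
B=cv2.resize(b,None,fx=3.4,fy=3.4,interpolation=2);C=cv2.resize(c,None,fx=2.9,fy=2.9,interpolation=2)
O=np.zeros((430,800,3),np.uint8);O[:B.shape[0],:B.shape[1]]=B;O[:C.shape[0],376:376+C.shape[1]]=C
cv2.imwrite("pics/tc1.png",O[:,:,::-1])
E
```

```text
roller [0.4374 0.3762 0.1006] 0.3
load [ 0.4793 -0.1003  0.1244] 2.4
axis [ 0.5817 -0.0902  0.084 ] 2.4
exit [ 0.6995 -0.0942  0.1295] 0.8
spray [ 0.5923 -0.2127  0.1396] 0.5
nozzle [ 0.5935 -0.2022  0.2173] 2.7
near_v [ 0.4764 -0.0233  0.1331] 0.6
peg [0.4807 0.0163 0.1753] 0.1
s [425.9 187.3  59.9  25.8] 0.97
s [477.  219.7  44.4  26.2] 0.71
 area 774 ((477.93243408203125, 218.4053955078125), (47.018104553222656, 20.221073150634766), 9.462323188781738)
s [515.8 327.   50.7  66.7] 0.67
t [188.3 257.9  24.4  59.9] 0.85
 area 870 ((186.7360076904297, 254.54800415039062), (60.55272674560547, 18.24631690979004), 79.69515228271484)
t [194.2 342.5  60.8  14.8] 0.71
t [262.6 157.6  56.8  53.8] 0.42
peg (326, 245) 326.2803738317757 243.96261682242988 107
peg (418, 247) 416.7522935779817 246.12844036697248 109
peg (418, 155) 417.87704918032784 156.5737704918033 122
peg (326, 155) 326.13793103448273 155.2155172413793 116
```

View pics/sc1.png

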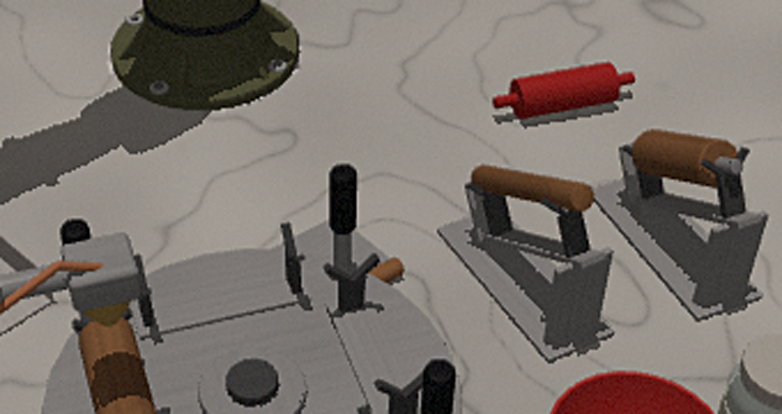

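View pics/tc1.png

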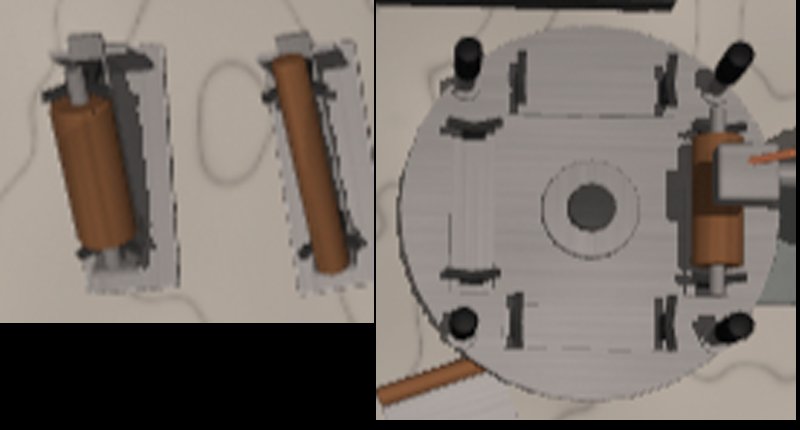

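The crop confirms it: the thick barrel with steel spindle ends sits in the left stand, with the dowel to its right. The front station (lower edge of the deck) is empty. Next I'll fit silhouettes using the known heights.

```bash
cat >> h.py <<'E'
def cyl(c,ax,r,L,n=24):
    ax=np.array(ax)/np.linalg.norm(ax);a=np.cross(ax,[.3,.5,.9]);a/=np.linalg.norm(a);b=np.cross(ax,a)
    t=np.linspace(0,2*np.pi,n,0);ring=r*(np.outer(np.cos(t),a)+np.outer(np.sin(t),b))
    return np.vstack([np.array(c)+ax*L/2+ring,np.array(c)-ax*L/2+ring])
def sil(p,pts):
    h=cv2.convexHull(proj(p,pts).astype(np.float32));return h.reshape(-1,2)
def mask(p,pts,shape=(480,640)):
    m=np.zeros(shape,np.uint8);cv2.fillConvexPoly(m,np.round(sil(p,pts)*16).astype(np.int32),255,cv2.LINE_AA,4);return m/255.
E
python3 - <<'E'
from h import *
from scipy.optimize import minimize
S,T=get_image("scene"),get_image("top")
def brown(p,c,w):
    h=cv2.cvtColor(p["color"],cv2.COLOR_RGB2HSV);m=((h[...,0]>4)&(h[...,0]<20)&(h[...,1]>95)).astype(float)
    k=np.zeros_like(m);k[c[1]-w:c[1]+w,c[0]-w:c[0]+w]=1;return m*k
bs,bt=brown(S,(478,219),30),brown(T,(187,257),34)
print("areas",bs.sum(),bt.sum())
def dirn(yaw,pit=np.radians(32)):return np.array([np.cos(yaw)*np.cos(pit),np.sin(yaw)*np.cos(pit),np.sin(pit)])
def cost(q,z=None,only=None):
    P=cyl([q[0],q[1],.108 if len(q)<4 else q[3]],dirn(q[2]),.023,.116);r=0
    if only!="S": r+=np.abs(mask(T,P)-bt).sum()
    if only!="T": r+=np.abs(mask(S,P)-bs).sum()
    return r
for only,q0 in((None,[.437,.376,.2]),("T",[.437,.376,.2]),("S",[.437,.376,.2]),(None,[.437,.376,.2,.108])):
    s=np.vstack([q0]+[np.array(q0)+np.eye(len(q0))[i]*[.01,.01,.1,.01][i] for i in range(len(q0))])
    r=minimize(cost,q0,args=(None,only),method="Nelder-Mead",options=dict(initial_simplex=s,xatol=1e-5,fatol=.01));print("roller",only,np.round(r.x,4),r.fun)
# carousel from pegs
obs=np.array([(326.28,243.96),(416.75,246.13),(417.88,156.57),(326.14,155.22)])
def pegs(q,p):
    o=[]
    for k in range(4):
        a=q[2]+np.pi*.75+k*np.pi/2
        c=[q[0]+.163*np.cos(a),q[1]+.163*np.sin(a),.168]
        m=mask(p,cyl(c,[0,0,1],.012,.066));M=cv2.moments(m);o.append((M["m10"]/M["m00"],M["m01"]/M["m00"]))
    return np.array(o)
r=least_squares(lambda q:(pegs(q,T)-obs).ravel(),[.585,-.092,0],diff_step=1e-3);print("car top",np.round(r.x,4),np.round(r.fun.reshape(4,2),1).tolist())
print("scene pred",pegs(r.x,S).round(1).tolist())
x=r.x
# check overlay
for p,n in((S,"s"),(T,"t")):
    im=p["color"].copy()
    def f(l):
        a=x[2]; return [x[0]+l[0]*np.cos(a)-l[1]*np.sin(a),x[1]+l[0]*np.sin(a)+l[1]*np.cos(a),l[2]]
    dr=lambda P,c:cv2.polylines(im,[np.round(sil(p,np.array(P))*16).astype(np.int32)],1,c,1,cv2.LINE_AA,4)
    for k in range(4):
        l=R.from_rotvec([0,0,k*np.pi/2]).apply([-.1153,.1153,.168]);dr(cyl(f(l),[0,0,1],.012,.066),(255,0,0))
    dr(cyl(f([0,0,.08]),[0,0,1],.175,.0005,60),(0,255,0))
    dr(cyl(f([0,-.108,.13]),[np.cos(x[2]),np.sin(x[2]),0],.023,.116),(0,0,255))
    dr(cyl(f([-.108,0,.13]),[-np.sin(x[2]),np.cos(x[2]),0],.007,.168),(255,255,0))
    q=[.437,.376,.2]
    rr=minimize(cost,q,args=(None,None),method="Nelder-Mead",options=dict(initial_simplex=np.vstack([q]+[np.array(q)+np.eye(3)[i]*[.01,.01,.1][i] for i in range(3)])))
    q=rr.x;dr(cyl([q[0],q[1],.108],dirn(q[2]),.023,.116),(255,0,0));dr(cyl([q[0],q[1],.108],dirn(q[2]),.007,.168),(0,255,0))
    im=im[150:420,190:530] if n=="s" else im[130:300,150:460]
    cv2.imwrite(f"pics/ov_{n}.png",cv2.resize(im,None,fx=2.2 if n=="s" else 2.5,fy=2.2 if n=="s" else 2.5,interpolation=2)[:,:,::-1])
E
```

```text
areas 726.0 775.0
roller None [0.4457 0.3731 0.05  ] 405.0039215686275
roller T [0.4479 0.3729 0.0993] 156.05490196078432
roller S [ 0.4437  0.3715 -0.0237] 227.41176470588235
roller None [0.4449 0.373  0.041  0.1068] 404.0235294117647
car top [ 0.5889 -0.0954  0.    ] [[-1.7, 1.0], [1.2, 0.8], [0.3, -0.9], [0.2, -1.5]]
scene pred [[329.7, 237.8], [214.7, 261.8], [238.5, 356.7], [370.5, 324.2]]
```

View pics/ov_s.png

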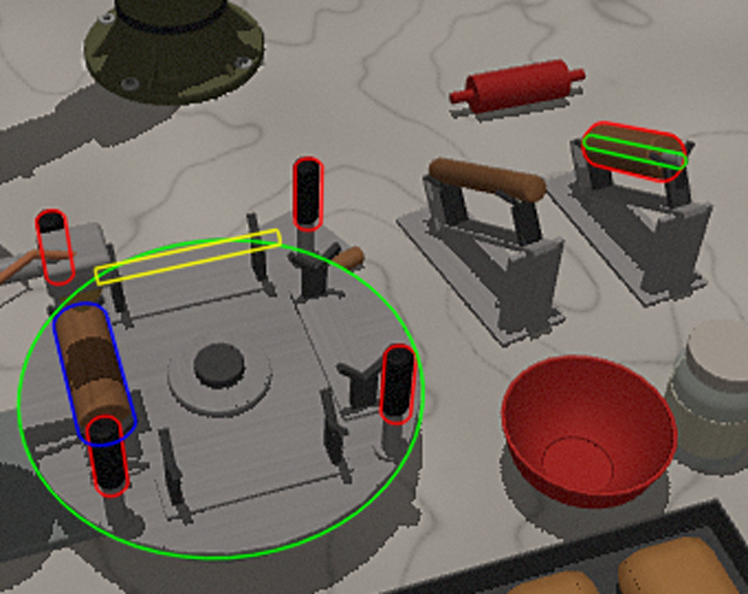

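View pics/ov_t.png

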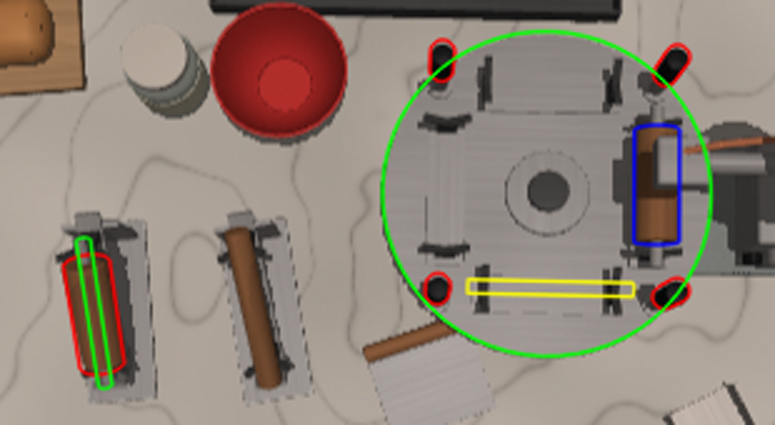

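Carousel overlay fits to 2–3 mm: pegs at crop (437,288), (670,295) and so on, deck yaw about 0. The roller fit (crop (95,315)) is loose, so I'll refine it from the mask extents, and refine the V-rests too.

Run:
```python
from h import *
S,T=get_image("scene"),get_image("top")
for p,c,ws in((T,(187,257),(32,18)),(S,(478,219),(20,30))):
    h=cv2.cvtColor(p["color"],cv2.COLOR_RGB2HSV);m=((h[...,0]<22)&(h[...,1]>95)).astype(np.uint8)
    k=np.zeros_like(m);k[c[1]-ws[0]:c[1]+ws[0],c[0]-ws[1]:c[0]+ws[1]]=1;m*=k
    n,l,st,ce=cv2.connectedComponentsWithStats(m);i=1+st[1:,4].argmax();m=l==i;print(st[i])
    for r in np.nonzero(m.any(1))[0][::3]:
        x=np.nonzero(m[r])[0];print(r,x.min(),x.max(),len(x),end=" | ")
    print()
    for yaw in(0.05,.1,.2):
        d=np.array([np.cos(yaw)*.848,np.sin(yaw)*.848,.53]);C=np.array([.4457,.3731,.108])
        print(yaw,proj(p,[C+d*.058,C-d*.058,C+d*.084,C-d*.084]).round(1).tolist(),sil(p,cyl(C,d,.023,.116)).max(0),sil(p,cyl(C,d,.023,.116)).min(0))
# V rests: top gray profile along station row and column
g=T["color"].mean(2)
for nm,r0,r1,c0,c1,ax in(("front",239,252,325,415,0),("left",175,235,318,340,1)):
    w=g[r0:r1,c0:c1].mean(ax);print(nm,(r0,c0),np.round(w).astype(int).tolist())
for y in(-.067,.067):print("pred V",proj(T,[[.5889-.108,-.0954+y,.141],[.5889-.108,-.0954+y,.09]]).round(1).tolist())
for x in(-.067,.067):print("pred V left",proj(T,[[.5889+x,-.0954+.108,.141]]).round(1).tolist())
```

```text
[175 233  25  46 776]
233 178 189 6 | 236 175 192 18 | 239 175 193 19 | 242 176 193 18 | 245 177 194 18 | 248 177 195 19 | 251 178 195 18 | 254 179 196 18 | 257 179 196 18 | 260 180 197 18 | 263 181 197 17 | 266 181 198 18 | 269 182 199 18 | 272 183 199 17 | 275 184 198 15 | 278 186 189 4 | 
0.05 [[184.2, 235.1], [190.3, 275.0], [182.8, 225.7], [191.6, 283.6]] [199.1725  279.36404] [174.95532 231.32928]
0.1 [[183.2, 235.2], [191.2, 275.0], [181.3, 225.8], [193.0, 283.5]] [200.07097 279.3718 ] [174.01363 231.32204]
0.2 [[181.3, 235.4], [193.1, 274.7], [178.5, 226.2], [195.6, 283.1]] [201.7804 279.2842] [172.21591 231.36398]
[455 207  46  25 724]
207 461 469 9 | 210 457 488 32 | 213 455 498 44 | 216 455 500 46 | 219 455 490 33 | 222 457 486 30 | 225 461 490 30 | 228 476 490 15 | 231 490 490 1 | 
0.05 [[491.4, 221.3], [463.4, 215.2], [498.4, 222.8], [457.7, 213.9]] [500.81595 231.95483] [454.52643 205.29738]
0.1 [[492.4, 221.0], [462.5, 215.4], [499.8, 222.4], [456.4, 214.3]] [501.52554 231.65154] [453.81662 205.56407]
0.2 [[494.3, 220.4], [460.7, 216.0], [502.6, 221.4], [453.9, 215.1]]
[... 230 characters left out ...]
2, 152, 152, 152, 152, 152, 152, 152, 152, 151, 151, 151, 151, 151, 151, 151, 150, 150, 150, 150, 150, 150, 150, 150, 150, 149, 149, 149, 149, 148, 148, 72, 53, 37, 57, 49, 47, 57, 128, 144, 144, 144, 144, 144, 128, 115, 94, 95, 93, 91, 89, 85, 83, 80, 72]
left (175, 318) [122, 88, 62, 57, 60, 63, 74, 97, 125, 139, 139, 140, 141, 141, 141, 142, 142, 142, 142, 143, 143, 143, 143, 143, 143, 143, 143, 143, 144, 144, 144, 144, 144, 143, 142, 143, 143, 142, 142, 142, 142, 143, 143, 143, 142, 143, 143, 144, 144, 145, 144, 141, 118, 71, 56, 59, 77, 102, 129, 144]
pred V [[396.6, 244.9], [393.7, 246.9]]
pred V [[343.6, 243.8], [342.6, 245.8]]
pred V left [[327.7, 227.4]]
pred V left [[328.7, 175.4]]
```

Refined roller pose: centre about (0.446, 0.373, 0.108), yaw about 0.12. Next I'll plan the swing and refine the carousel with both cameras.

```bash
cat >> h.py <<'E'
def rel(targets):
    s=get_state();p0=s["ee_pos"];R0=R.from_rotvec(s["eef_rot"])
    for p,Rt in targets:
        d=R0.inv().apply(np.array(p)-p0)*1000;w=(R0.inv()*Rt).as_rotvec()
        print(np.round(d,1).tolist(),np.round(w,3).tolist())
def Rxz(x,z):
    x,z=np.array(x,float),np.array(z,float);x/=np.linalg.norm(x);z/=np.linalg.norm(z);return R.from_matrix(np.c_[x,np.cross(z,x),z])
def down(a):return Rxz([np.cos(a),np.sin(a),0],[0,0,-1])
C=np.array([.4457,.3731,.108]);YAW=.12;P32=np.radians(32)
D=np.array([np.cos(YAW)*np.cos(P32),np.sin(YAW)*np.cos(P32),np.sin(P32)])
N=np.array([-np.cos(YAW)*np.sin(P32),-np.sin(YAW)*np.sin(P32),np.cos(P32)])
RG=Rxz(-D,-N)
E
python3 - <<'E'
from h import *
pol=lambda a,r,z:[r*np.cos(a),r*np.sin(a),z]
rel([(pol(a,.50,.42),down(.355+(a+1.214)*1.52)) for a in(-1.21,-.95,-.7,-.45,-.2)])
S,T=get_image("scene"),get_image("top")
ob=[]
for p,cs in((T,[(326,245),(418,247),(418,155),(326,155)]),(S,[(329,238),None,(238,356),(370,324)])):
    g=p["color"].max(2)
    for c in cs:
        if c is None: ob.append((np.nan,)*2);continue
        w=(g[c[1]-22:c[1]+23,c[0]-13:c[0]+14]<42).astype(np.uint8);n,l,st,ce=cv2.connectedComponentsWithStats(w);i=1+st[1:,4].argmax()
        ob.append((ce[i][0]+c[0]-13,ce[i][1]+c[1]-22));print(np.round(ob[-1],1),st[i])
ob=np.array(ob)
def pr(q):
    o=[]
    for p in(T,S):
        for k in range(4):
            a=q[2]+np.pi*.75+k*np.pi/2
            M=cv2.moments(mask(p,cyl([q[0]+.163*np.cos(a),q[1]+.163*np.sin(a),.168],[0,0,1],.012,.066)));o.append((M["m10"]/M["m00"],M["m01"]/M["m00"]))
    return np.array(o)
r=least_squares(lambda q:np.nan_to_num(pr(q)-ob).ravel(),[.585,-.092,0],diff_step=3e-3,loss="soft_l1");print(np.round(r.x,4),np.round(pr(r.x)-ob,1).tolist())
E
```

```text
[2.0, -150.0, -172.4] [0.0, 0.0, -0.004]
[130.5, -167.3, -172.4] [0.0, 0.0, -0.399]
[245.9, -214.6, -172.4] [0.0, 0.0, -0.779]
[346.0, -289.0, -172.5] [0.0, 0.0, -1.159]
[424.5, -385.8, -172.5] [0.0, 0.0, -1.539]
[324.4 245.9] [ 7 18 10 11 72]
[417.7 247.7] [ 6 18 14 10 97]
[417.9 156.6] [  7  17  13  15 122]
[326.1 155.1] [  9  15   9  16 115]
[329.  236.4] [  8   6  11  30 314]
[238.4 354.2] [  1   4  26  35 513]
[368.3 322.9] [  0   5  21  33 476]Traceback (most recent call last):
  File "<stdin>", line 20, in <module>
    return func(*args, **kwargs)
    result = trf(vector_fun.fun, vector_fun.jac, x0, f0, J0, lb, ub, ftol, xtol,
                 gtol, max_nfev, x_scale, loss_function, tr_solver,
                 tr_options.copy(), verbose, callback=callback_wrapped)
    return trf_no_bounds(
        fun, jac, x0, f0, J0, ftol, xtol, gtol, max_nfev, x_scale,
        loss_function, tr_solver, tr_options, verbose, callback=callback)
    f_new = fun(x_new)
    self._update_fun()
    ~~~~~~~~~~~~~~~~^^
    self.f = self.fun_wrapped(xp_copy(self.x))
             ~~~~~~~~~~~~~~~~^^^^^^^^^^^^^^^^^
    return np.atleast_1d(self.fun(x))
                         ~~~~~~~~^^^
    return self.f(x, *self.args, **self.kwargs)
           ~~~~~~^^^^^^^^^^^^^^^^^^^^^^^^^^^^^^
  File "<stdin>", line 20, in <lambda>
  File "<stdin>", line 18, in pr
ZeroDivisionError: float division by zero
```

>>> servo_tool --series '[0,-50,-60,0,0,0,1,0,-100,-110,0,0,0,1,2,-140,-160,0,0,0,1,50,-150,-172,0,0,-0.15,1,90,-160,-172,0,0,-0.3,1,130,-167,-172,0,0,-0.45,1,190,-190,-172,0,0,-0.62,1,246,-215,-172,0,0,-0.79,1,296,-252,-172,0,0,-0.97,1,346,-289,-172,0,0,-1.15,1,385,-337,-172,0,0,-1.34,1,424,-386,-172,0,0,-1.53,1,424,-386,-172,0,0,-1.54,1]'

```text
time: 3.42
ee_pos: [0.4906, -0.0926, 0.4202]
eef_rot: [1.815, 2.563, 0.003]
ft_force: [0.3, -1.1, 0.4]
gripper_width: 1.004
grasp_force: 0.0
```

Run:
```python
from h import *
print(np.round(get_state()["joint_pos"],2))
pol=lambda a,r,z:[r*np.cos(a),r*np.sin(a),z]
rel([(pol(a,.50,.42),down(.355+(a+1.214)*1.52)) for a in(.05,.3)]+[(C+N*.24,RG),(C+N*.126,RG)])
```

```text
[ 0.73 -0.01 -0.59  1.49 -0.01  1.66  0.48]
[108.0, 47.3, 0.4] [0.002, -0.0, -0.367]
[231.1, 67.6, 0.4] [0.002, 0.0, -0.747]
[481.8, -12.0, 108.9] [-0.375, -0.469, -1.315]
[468.6, 46.8, 205.7] [-0.375, -0.469, -1.315]
```

>>> servo_tool --series '[55,25,0,0,0,-0.18,1,108,47,0,0,0,-0.36,1,168,60,0,0,0,-0.55,1,230,66,0,-0.05,-0.06,-0.73,1,290,50,20,-0.13,-0.16,-0.88,1,345,32,45,-0.2,-0.26,-1.02,1,400,14,70,-0.28,-0.35,-1.15,1,445,0,95,-0.34,-0.42,-1.25,1,482,-12,109,-0.375,-0.469,-1.315,1,482,-12,109,-0.375,-0.469,-1.315,1,482,-12,109,-0.375,-0.469,-1.315,1]'

```text
time: 4.8
ee_pos: [0.3604, 0.3187, 0.333]
eef_rot: [-0.025, 2.639, 0.01]
ft_force: [-1.4, -0.4, -0.1]
gripper_width: 1.0
grasp_force: 0.0
```

Run:
```python
from h import *
print(np.round(get_state()["joint_pos"],2))
rel([(C+N*.126,RG),(C+N*.05,RG),(C+N*.006,RG)])
S,T=get_image("scene"),get_image("top")
print(get_state()["ee_pos"])
cv2.imwrite("pics/a1.png",np.hstack([cv2.resize(S["color"][130:290,400:560],(400,400)),cv2.resize(T["color"][190:320,120:250],(400,400))])[:,:,::-1])
```

```text
[-0.87 -0.3  -0.17  1.99  0.4   1.2   0.45]
[39.5, 45.7, 113.3] [-0.049, -0.056, -0.088]
[35.4, 49.6, 189.0] [-0.049, -0.056, -0.088]
[33.1, 51.8, 232.9] [-0.049, -0.056, -0.088]
[0.3523095  0.32461823 0.32935261]
```

View pics/a1.png

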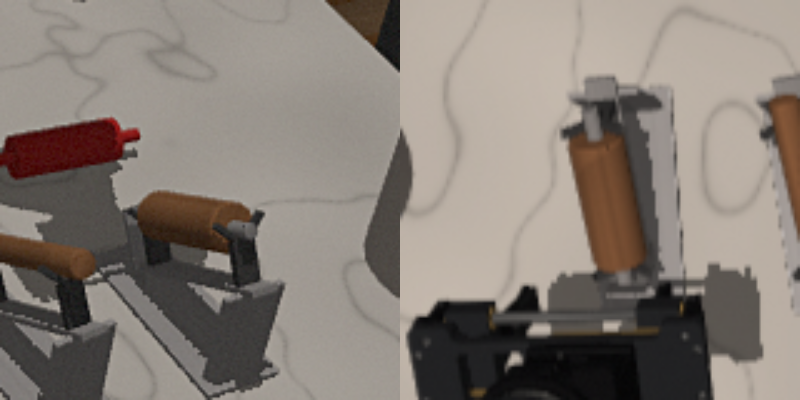

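The picture shows the roller unmoved in its stand (crop barrel from (593,140) to (618,265)), with the gripper on the robot side of it. Joint 2 is at its limit, so I'll move outward to the lower standoff.

>>> servo_tool --series '[15,18,40,-0.02,-0.02,-0.03,1,28,34,80,-0.04,-0.04,-0.07,1,39,46,113,-0.049,-0.056,-0.088,1,39,46,113,-0.049,-0.056,-0.088,1,39,46,113,-0.049,-0.056,-0.088,1]'

```text
time: 5.52
ee_pos: [0.3794, 0.365, 0.2163]
eef_rot: [-0.153, 2.581, 0.044]
ft_force: [-0.6, 0.2, 0.6]
gripper_width: 0.997
grasp_force: 0.0
```

Run:
```python
from h import *
print(np.round(get_state()["joint_pos"],2))
rel([(C+N*.126,RG),(C+N*.05,RG),(C+N*.006,RG)])
```

```text
[-0.87 -0.16 -0.22  2.13  0.54  0.91  0.31]
[0.8, 0.1, 1.2] [-0.0, -0.002, -0.001]
[0.6, 0.1, 77.2] [-0.0, -0.002, -0.001]
[0.5, 0.2, 121.2] [-0.0, -0.002, -0.001]
```

>>> servo_tool --series '[0,0,40,0,0,0,1,0,0,80,0,0,0,1,0,0,110,0,0,0,1,0,0,121,0,0,0,1,0,0,121,0,0,0,1]'

```text
time: 6.15
ee_pos: [0.4423, 0.3731, 0.1129]
eef_rot: [-0.155, 2.581, 0.044]
ft_force: [-0.9, -0.3, 0.8]
gripper_width: 1.002
grasp_force: 0.0
```

Run:
```python
from h import *
s=get_state();print(np.round(s["joint_pos"],2),s["ft_force"])
rel([(C+N*.006,RG)])
S,T=get_image("scene"),get_image("top")
cv2.imwrite("pics/a2.png",np.hstack([cv2.resize(S["color"][160:280,420:540],(400,400)),cv2.resize(T["color"][200:310,130:240],(400,400))])[:,:,::-1])
```

```text
[-0.82  0.07 -0.18  2.15  0.73  0.67  0.17] [-0.88277011 -0.27418214  0.82126143]
[-0.2, -0.4, -0.1] [-0.0, -0.002, -0.0]
```

View pics/a2.png

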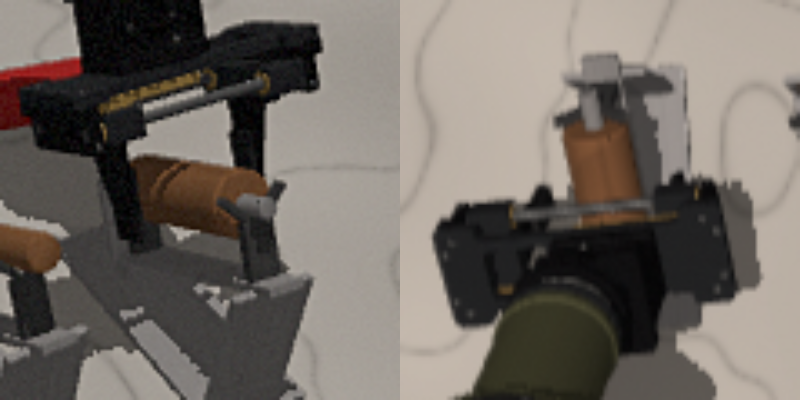

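The fingers straddle the barrel (scene crop: fingers at (125,190) and (247,130), barrel between them). Closing now.

>>> servo_tool --series '[0,0,0,0,0,0,0.7,0,0,0,0,0,0,0.55,0,0,0,0,0,0,0.45,0,0,0,0,0,0,0.3,0,0,0,0,0,0,0.3,0,0,0,0,0,0,0.3]' --grip_force 30

```text
time: 7.0
ee_pos: [0.4416, 0.3729, 0.1117]
eef_rot: [-0.157, 2.582, 0.043]
ft_force: [0.3, -0.5, 0.7]
gripper_width: 0.524
grasp_force: 30.0
```

>>> servo_tool --series '[0,0,-10,0,0,0,0.3,0,0,-25,0,0,0,0.3,0,0,-45,0,0,0,0.3,0,0,-70,0,0,0,0.3,0,0,-95,0,0,0,0.3,0,0,-110,0,0,0,0.3,0,0,-110,0,0,0,0.3]'

```text
time: 7.88
ee_pos: [0.3835, 0.3666, 0.2063]
eef_rot: [-0.158, 2.581, 0.046]
ft_force: [-0.1, 0.2, -3.1]
gripper_width: 0.516
grasp_force: 30.0
```

Run:
```python
from h import *
s=get_state();print(np.round(s["joint_pos"],2),s["ft_force"],s["ft_torque"])
# path to above load rest; axis est
A=np.array([.5865,-.0935]);L=np.array([A[0]-.108,A[1]])
rel([([.43,.30,.30],RG)]+[([x,y,.33],down(a)) for x,y,a in((.46,.2,2.6),(.485,.07,2.08),(L[0],L[1],np.pi/2))]+[([L[0],L[1],.20],down(np.pi/2))])
```

```text
[-0.86 -0.14 -0.23  2.14  0.55  0.88  0.3 ] [-0.06469793  0.16009569 -3.09485304] [-0.00928528  0.95200392  0.0239326 ]
[-81.8, -71.7, -59.5] [0.002, -0.002, 0.002]
[-112.6, -174.6, -75.7] [0.185, 0.535, 0.646]
[-120.3, -306.7, -71.0] [0.329, 0.489, 1.151]
[-97.9, -468.2, -85.0] [0.47, 0.415, 1.644]
[-29.3, -468.3, 25.4] [0.47, 0.415, 1.644]
```

>>> servo_tool --series '[-25,-22,-20,0,0,0,0.3,-55,-48,-40,0,0,0,0.3,-82,-72,-60,0.03,0.09,0.1,0.3,-92,-105,-65,0.08,0.25,0.28,0.3,-102,-140,-71,0.13,0.4,0.46,0.3,-112,-175,-76,0.185,0.535,0.646,0.3,-116,-218,-74,0.23,0.52,0.81,0.3,-119,-262,-72,0.28,0.505,0.98,0.3,-120,-307,-71,0.329,0.489,1.15,0.3,-114,-360,-75,0.375,0.465,1.31,0.3,-106,-415,-80,0.42,0.44,1.48,0.3,-98,-455,-85,0.46,0.42,1.61,0.3,-98,-468,-85,0.47,0.415,1.644,0.3,-98,-468,-85,0.47,0.415,1.644,0.3,-98,-468,-85,0.47,0.415,1.644,0.3]'

```text
time: 9.75
ee_pos: [0.479, -0.092, 0.3291]
eef_rot: [-2.218, -2.224, 0.004]
ft_force: [0.2, 0.0, -3.8]
gripper_width: 0.521
grasp_force: 30.0
```

Run:
```python
from h import *
s=get_state();print(np.round(s["joint_pos"],2),s["ft_force"],s["gripper_width"])
A=np.array([.5865,-.0935]);L=np.array([A[0]-.108,A[1]])
rel([([L[0],L[1],.20],down(np.pi/2))])
S,T=get_image("scene"),get_image("top")
for p in(S,T):print([(np.round(d["xy"]).tolist(),round(d["score"],2)) for d in tip_of(p,"roller_mid")],[(np.round(d["xy"]).tolist(),round(d["score"],2)) for d in tip_of(p,"near_v")],[(np.round(d["bbox"]).tolist(),round(d["score"],2)) for d in cut_out(p,"roller_mid")])
print("pred",proj(S,s["ee_pos"]-[0,0,.006]),proj(T,s["ee_pos"]-[0,0,.006]))
cv2.imwrite("pics/a3.png",np.hstack([cv2.resize(S["color"][130:330,180:380],(400,400)),cv2.resize(T["color"][150:290,300:440],(400,400))])[:,:,::-1])
```

```text
[-0.35 -0.08  0.46  1.72  0.03  1.49  0.11] [ 1.68234332e-01  3.32936460e-03 -3.75998484e+00] 0.5206368680610579
[-1.4, -0.3, 129.1] [-0.002, 0.001, 0.003]
[([267.0, 187.0], 0.72), ([426.0, 188.0], 0.63)] [([308.0, 260.0], 0.87)] [([269.0, 191.0, 92.0, 32.0], 0.86), ([426.0, 189.0, 62.0, 21.0], 0.82)]
[([195.0, 341.0], 0.85)] [([343.0, 245.0], 0.58)] [([198.0, 344.0, 65.0, 17.0], 0.84), ([352.0, 243.0, 23.0, 18.0], 0.65)]
pred [[271.31290227 188.19820191]] [[376.81917593 236.5718755 ]]
```

View pics/a3.png

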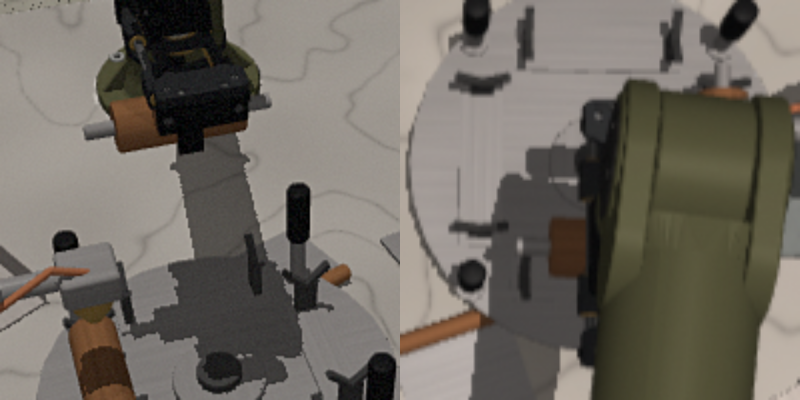

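The roller is held level above the front station (scene crop: spindle tips at (83,131) and (271,101), front V-rests at (127,300) and (255,262)). Next I'll work out its offset along the spindle, and recheck the carousel pose.

Run:
```python
from h import *
s=get_state();S=get_image("scene");T=get_image("top");e=s["ee_pos"]
d=[x for x in cut_out(S,"roller_mid") if abs(x["bbox"][0]-269)<15][0]
xs=np.nonzero(d["region"].any(0))[0];print("net extent",xs.min(),xs.max())
# gray profile along spindle tips: brown extents
h=cv2.cvtColor(S["color"],cv2.COLOR_RGB2HSV);m=((h[...,0]<22)&(h[...,1]>95));m[:,:215]=0;m[:,325:]=0;m[:165]=0;m[210:]=0
c=m.sum(0);b=np.nonzero(c>2)[0];print("brown cols",b.min(),b.max(),c[b].tolist())
for o in(-.006,0,.006):
    P=[e[0],e[1]+o,e[2]-.006]
    k=sil(S,cyl(P,[0,1,0],.023,.116));t=sil(S,cyl(P,[0,1,0],.007,.168));print(o,"barrel",k[:,0].min().round(1),k[:,0].max().round(1),"tips",t[:,0].min().round(1),t[:,0].max().round(1))
# carousel: joint search, peg darkness overlap in both cams
from scipy.optimize import minimize
def dark(p):return (p["color"].max(2)<60).astype(float)
def pegsc(q,p,ks):
    r=0
    for k in ks:
        a=q[2]+np.pi*.75+k*np.pi/2
        M=mask(p,cyl([q[0]+.163*np.cos(a),q[1]+.163*np.sin(a),.168],[0,0,1],.012,.066));r-=(M*(2*dark(p)-1)).sum()/M.sum()
    return r
for nm,f in(("S",lambda q:pegsc(q,S,[0,2,3])),("T",lambda q:pegsc(q,T,[0,2,3])),("both",lambda q:pegsc(q,S,[0,2,3])+pegsc(q,T,[0,2,3]))):
    r=minimize(f,[.587,-.0935,0],method="Nelder-Mead",options=dict(initial_simplex=[[.587,-.0935,0],[.592,-.0935,0],[.587,-.0885,0],[.587,-.0935,.03]]));print(nm,r.x.round(4),r.fun)
# V arms in scene: columns of dark near the two V plates of front station
g=S["color"].mean(2)
for nm,y in(("L",-.067),("R",.067)):
    X=np.array([.5865-.108,-.0935+y,.13]);
    for dx in(-.018,0.018):print(nm,dx,proj(S,X+[dx,0,.011]).round(1).tolist(),end="")
    u=proj(S,X).round().astype(int)[0];print()
    print((g[u[1]-14:u[1]+16:3,u[0]-10:u[0]+11]).astype(int).tolist(),u)
```

```text
net extent 221 315
brown cols 234 302 [8, 10, 14, 23, 25, 27, 27, 27, 27, 27, 26, 27, 27, 27, 27, 26, 26, 26, 24, 21, 22, 24, 20, 11, 7, 5, 6, 7, 6, 9, 7, 6, 5, 5, 3, 3, 4, 3, 3, 5, 4, 3, 6, 6, 6, 5, 7, 6, 6, 9, 9, 5, 5, 6, 6, 6, 6, 6, 6, 6, 5, 5, 5, 5]
-0.006 barrel 232.0 302.2 tips 219.2 313.7
0 barrel 235.3 305.5 tips 222.6 317.0
0.006 barrel 238.7 308.8 tips 226.0 320.1
S [ 5.826e-01 -9.510e-02  2.000e-04] -2.141184802114539
T [ 5.829e-01 -9.410e-02  5.000e-04] -1.4640492160947285
both [ 0.583  -0.095   0.0012] -3.5816810724665444
L -0.018 [[240.5, 262.1]]L 0.018 [[244.2, 274.6]]
[[124, 125, 121, 102, 103, 154, 153, 149, 150, 151, 150, 150, 152, 149, 148, 144, 132, 128, 143, 148, 150], [118, 123, 122, 116, 101, 64, 55, 51, 106, 153, 150, 146, 142, 135, 133, 142, 149, 149, 149, 153, 152], [117, 118, 119, 120, 114, 112, 42, 48, 39, 150, 135, 136, 149, 148, 149, 150, 151, 153, 154, 153, 158], [127, 124, 125, 121, 117, 114, 106, 47, 42, 97, 157, 151, 153, 153, 140, 126, 121, 118, 117, 118, 117], [80, 76, 74, 65, 60, 54, 55, 49, 49, 38, 114, 126, 124, 122, 121, 120, 120, 122, 118, 117
[... 761 characters left out ...]
25, 33, 25, 84, 84, 75, 71, 172, 148, 128, 121, 121, 120, 122, 122], [64, 72, 76, 77, 84, 37, 26, 38, 37, 47, 58, 64, 52, 51, 131, 126, 124, 125, 120, 121, 121], [80, 80, 73, 75, 62, 49, 23, 32, 29, 30, 56, 55, 63, 50, 69, 131, 125, 124, 126, 123, 122], [53, 53, 59, 62, 60, 64, 19, 31, 29, 29, 29, 62, 67, 58, 47, 131, 136, 131, 128, 128, 126], [63, 62, 56, 57, 66, 64, 23, 13, 17, 27, 31, 20, 26, 21, 41, 58, 63, 60, 49, 67, 125], [64, 61, 60, 64, 59, 64, 22, 26, 19, 23, 28, 31, 40, 64, 60, 61, 58, 62, 58, 49, 67], [62, 62, 57, 63, 65, 65, 35, 16, 28, 31, 27, 18, 27, 62, 63, 65, 59, 61, 57, 59, 55], [62, 59, 62, 58, 60, 63, 34, 20, 23, 27, 26, 26, 14, 64, 65, 55, 56, 60, 57, 64, 56]] [308 258]
```

>>> servo_tool --series '[0,-2,30,0,0,0,0.3,-1,-4,70,0,0,0,0.3,-1,-4,110,0,0,0,0.3,-1,-4,140,0,0,0,0.3,-1,-4,160,0,0,0,0.3,-1,-4,174,0,0,0,0.3,-1,-4,174,0,0,0,0.3]'

```text
time: 11.18
ee_pos: [0.474, -0.0951, 0.1549]
eef_rot: [-2.222, -2.22, 0.005]
ft_force: [0.4, -0.1, -3.2]
gripper_width: 0.522
grasp_force: 30.0
```

Run:
```python
from h import *
s=get_state();S=get_image("scene");T=get_image("top");e=s["ee_pos"];print(e,s["ft_force"])
A=(.583,-.095)
im=S["color"].copy()
def dr(P,c):cv2.polylines(im,[np.round(sil(S,P)*16).astype(np.int32)],1,c,1,cv2.LINE_AA,4)
dr(cyl([e[0],e[1]-.002,e[2]-.006],[0,1,0],.007,.168),(0,255,0));dr(cyl([e[0],e[1]-.002,e[2]-.006],[0,1,0],.023,.116),(255,0,0))
for y in(-.067,.067):
    for dx in(-.021,.021):dr(np.array([[A[0]-.108+dx,A[1]+y+k,z] for k in(-.004,.004) for z in(.141,.139)]),(255,255,0))
raw=S["color"][200:320,210:350];ov=im[200:320,210:350]
cv2.imwrite("pics/a4.png",np.vstack([cv2.resize(raw,None,fx=2.5,fy=2.5,interpolation=2),cv2.resize(ov,None,fx=2.5,fy=2.5,interpolation=2)])[:,:,::-1])
h=cv2.cvtColor(S["color"],cv2.COLOR_RGB2HSV);m=((h[...,0]<22)&(h[...,1]>95));m[:,:225]=0;m[:,320:]=0;m[:225]=0;m[275:]=0
b=np.nonzero(m.sum(0)>3)[0];r=np.nonzero(m[:,240:260].sum(1)>3)[0];print("brown",b.min(),b.max(),r.min(),r.max())
k=sil(S,cyl([e[0],e[1]-.002,e[2]-.006],[0,1,0],.023,.116));print(k.min(0),k.max(0))
```

```text
[ 0.47404941 -0.09507252  0.15491911] [ 0.35794447 -0.0655457  -3.24591265]
brown 242 287 225 272
[241.6945  239.84364] [304.66776 274.80435]
```

View pics/a4.png

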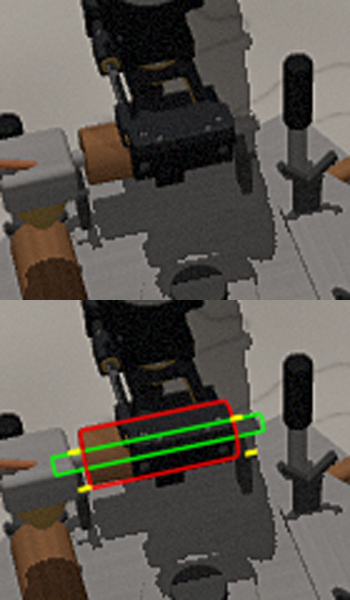

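The barrel sits between the rests (left end at crop (82,155)), with the predicted axis over the marked V tops. It is about 2 mm too far to −y, so I'll correct that and lower slowly.

>>> servo_tool --series '[2,1,0,0,0,0,0.3,2,1,4,0,0,0,0.3,2,1,8,0,0,0,0.3,2,1,12,0,0,0,0.3,2,1,15,0,0,0,0.3,2,1,15,0,0,0,0.3]'

```text
time: 12.02
ee_pos: [0.4755, -0.0931, 0.1404]
eef_rot: [2.222, 2.22, -0.003]
ft_force: [0.9, -0.9, -4.0]
gripper_width: 0.522
grasp_force: 30.0
```

>>> servo_tool --series '[0,0,2,0,0,0,0.3,0,0,3,0,0,0,0.3,0,0,4,0,0,0,0.3,0,0,4,0,0,0,0.3]'

```text
time: 12.52
ee_pos: [0.4772, -0.0933, 0.1378]
eef_rot: [2.22, 2.218, 0.001]
ft_force: [2.4, -0.7, 4.3]
gripper_width: 0.516
grasp_force: 30.0
```

Contact: the V is guiding the roller toward +x. I'll follow it and press slightly.

>>> servo_tool --series '[0,2,0,0,0,0,0.3,0,2.5,0.5,0,0,0,0.3,0,2.5,1,0,0,0,0.3,0,2.5,1,0,0,0,0.3]'

```text
time: 13.02
ee_pos: [0.4784, -0.0929, 0.1366]
eef_rot: [2.221, 2.221, -0.002]
ft_force: [-0.7, 0.8, 9.3]
gripper_width: 0.518
grasp_force: 30.0
```

Seated. Releasing gently.

>>> servo_tool --series '[0,0,0,0,0,0,0.5,0,0,0,0,0,0,0.56,0,0,0,0,0,0,0.65,0,0,0,0,0,0,0.8,0,0,0,0,0,0,0.95,0,0,0,0,0,0,0.95]' --grip_force 5

```text
time: 13.78
ee_pos: [0.4778, -0.0932, 0.1354]
eef_rot: [2.222, 2.22, -0.004]
ft_force: [0.6, -0.7, 0.1]
gripper_width: 0.89
grasp_force: 0.0
```

>>> servo_tool --series '[0,0,-8,0,0,0,0.95,0,0,-30,0,0,0,0.95,0,0,-65,0,0,0,0.95,0,0,-110,0,0,0,0.95,0,0,-160,0,0,0,0.95,0,0,-190,0,0,0,0.95,0,0,-190,0,0,0,0.95]'

```text
time: 14.65
ee_pos: [0.4795, -0.0931, 0.3288]
eef_rot: [2.219, 2.217, 0.004]
ft_force: [0.6, -0.7, 0.0]
gripper_width: 0.951
grasp_force: 0.0
```

Run:
```python
from h import *
s=get_state();S=get_image("scene");T=get_image("top");e=s["ee_pos"];print(e,s["ft_force"],s["joint_pos"].round(2) if hasattr(s["joint_pos"],"round") else s["joint_pos"])
h=cv2.cvtColor(S["color"],cv2.COLOR_RGB2HSV);m=((h[...,0]<22)&(h[...,1]>95)).astype(np.uint8);m[:,:232]=0;m[:,325:]=0;m[:230]=0;m[290:]=0
n,l,st,ce=cv2.connectedComponentsWithStats(m);i=1+st[1:,4].argmax();print("scene barrel bbox",st[i],ce[i].round(1))
ys,xs=np.nonzero(l==i);print(cv2.minAreaRect(np.c_[xs,ys].astype(np.float32)))
for X in([.4784,-.095,.13],[.475,-.095,.13]):
    k=sil(S,cyl(X,[0,1,0],.023,.116));mm=cv2.moments(mask(S,cyl(X,[0,1,0],.023,.116)));print(k.min(0).round(1),k.max(0).round(1),mm["m10"]/mm["m00"],mm["m01"]/mm["m00"],cv2.minAreaRect(k.astype(np.float32)))
for nm,p in(("S",S),("T",T)):print(nm,[(np.round(d["xy"],1).tolist(),round(d["score"],2)) for d in tip_of(p,"roller_mid")],[(np.round(d["xy"],1).tolist(),round(d["score"],2)) for d in tip_of(p,"peg")])
# peg estimate & push start poses
```

```text
[ 0.47950614 -0.09313936  0.32884207] [ 0.61573393 -0.69184633  0.02264457] [-0.35 -0.08  0.46  1.73  0.04  1.48  0.11]
scene barrel bbox [ 244  249   62   33 1328] [274.1 264.8]
((274.24163818359375, 264.78204345703125), (22.914396286010742, 59.9094352722168), 78.02386474609375)
[244. 248.] [306.5 282.8] 275.2423433647713 265.1705292268357 ((275.4761962890625, 265.09832763671875), (23.315471649169922, 61.06699752807617), 77.77825164794922)
[243.7 246.8] [306.  281.6] 274.8370943241328 264.025645852452 ((275.0624694824219, 263.92950439453125), (23.269845962524414, 60.94158172607422), 77.77908325195312)
S [([271.7, 263.4], 0.85), ([426.7, 187.1], 0.74)] [([328.8, 234.4], 0.79)]
T [([193.3, 344.0], 0.98), ([371.8, 248.5], 0.73), ([370.9, 160.6], 0.54), ([263.6, 164.6], 0.48)] [([370.2, 244.6], 0.75), ([327.7, 243.3], 0.71)]
```

The roller is seated: fitted centroid within 1 px, tilt within 0.25°. Now I'll straddle the near-left peg loosely so the deck can't run on, and turn with it.

```bash
cat >> h.py <<'E'
AX=np.array([.5855,-.0945])
def pegpose(th,a,z=.181):
    q=np.pi*.75+th;return ([AX[0]+.163*np.cos(q),AX[1]+.163*np.sin(q),z],down(a))
E
python3 - <<'E'
from h import *
rel([pegpose(0,2.356,.30),pegpose(0,2.356,.181)])
E
```

```text
[113.5, -7.5, 24.2] [-0.004, 0.0, -0.786]
[113.7, -7.1, 143.2] [-0.004, 0.0, -0.786]
```

>>> servo_tool --series '[25,0,0,0,0,-0.16,0.6,55,-2,0,0,0,-0.32,0.6,85,-5,5,0,0,-0.48,0.6,108,-7,15,0,0,-0.64,0.6,114,-7,24,0,0,-0.786,0.6,114,-7,24,0,0,-0.786,0.6,114,-7,60,0,0,-0.786,0.6,114,-7,90,0,0,-0.786,0.6,114,-7,90,0,0,-0.786,0.6]'

```text
time: 16.08
ee_pos: [0.4698, 0.0202, 0.2336]
eef_rot: [-1.206, -2.897, 0.008]
ft_force: [-0.4, -0.9, 0.4]
gripper_width: 0.6
grasp_force: 0.0
```

Run:
```python
from h import *
s=get_state();print(np.round(s["joint_pos"],2),s["gripper_width"])
rel([pegpose(0,2.356)])
S=get_image("scene")
# is the peg clear below? black component at peg
q,_=pegpose(0,0,.168);k=sil(S,cyl(q,[0,0,1],.012,.066));print("pred peg",k.min(0),k.max(0))
w=(S["color"].max(2)<45)[215:262,310:350];print(["".join("#" if v else "." for v in r) for r in w[::3]])
```

```text
[-0.49 -0.07  0.37  1.91  0.03  1.3   0.66] 0.5997436227660503
[0.0, 1.0, 52.6] [-0.006, -0.002, -0.003]
pred peg [323.52658 220.46556] [335.83548 252.92664]
['.#######......................########..', '.#####........................########..', '..............................########..', '...............##########....#######....', '.............############....#####......', '..............###########...............', '..............###########...............', '..............###########...............', '..............###########...............', '..............###########...............', '.............############...............', '.............############...............', '................#######.................', '........................................', '........................................', '................................##......']
```

>>> servo_tool --series '[0,1,20,0,0,0,0.6,0,1,38,0,0,0,0.6,0,1,52,0,0,0,0.6,0,1,52,0,0,0,0.6]'

```text
time: 16.62
ee_pos: [0.4719, 0.0215, 0.1834]
eef_rot: [-1.204, -2.901, 0.004]
ft_force: [0.5, 0.0, 0.7]
gripper_width: 0.605
grasp_force: 0.0
```

Run:
```python
from h import *
s=get_state();print(np.round(s["joint_pos"],2),s["ft_force"])
rel([pegpose(t,2.356+.78*t) for t in np.arange(.08,.81,.08)])
```

```text
[-0.48 -0.02  0.38  1.97  0.01  1.19  0.67] [0.53347603 0.01282938 0.67169453]
[0.1, -14.7, 2.5] [-0.002, 0.0, -0.063]
[-1.5, -27.6, 2.5] [-0.002, 0.0, -0.126]
[-4.1, -40.4, 2.5] [-0.002, 0.0, -0.188]
[-7.7, -52.9, 2.6] [-0.002, 0.0, -0.25]
[-12.3, -65.1, 2.6] [-0.002, -0.0, -0.313]
[-17.9, -76.9, 2.6] [-0.002, -0.0, -0.375]
[-24.3, -88.2, 2.6] [-0.002, -0.0, -0.438]
[-31.7, -99.0, 2.7] [-0.002, -0.0, -0.5]
[-39.9, -109.1, 2.7] [-0.002, -0.0, -0.562]
[-48.9, -118.5, 2.7] [-0.002, -0.0, -0.625]
```

>>> servo_tool --series '[0,-8,2,0,0,-0.03,0.6,0,-15,2,0,0,-0.06,0.6,-1,-21,2,0,0,-0.1,0.6,-1.5,-28,2,0,0,-0.126,0.6,-4,-40,2,0,0,-0.188,0.6,-8,-53,2,0,0,-0.25,0.6,-12,-65,2,0,0,-0.313,0.6,-18,-77,2,0,0,-0.375,0.6,-24,-88,2,0,0,-0.438,0.6,-32,-99,2,0,0,-0.5,0.6]'

```text
time: 17.88
ee_pos: [0.4234, -0.0702, 0.1818]
eef_rot: [-0.441, -3.108, -0.0]
ft_force: [-1.1, 4.3, 0.4]
gripper_width: 0.601
grasp_force: 1.6
```

Run:
```python
from h import *
s=get_state();print(np.round(s["joint_pos"],2),s["ft_force"])
e=s["ee_pos"];print("tool theta",np.arctan2(e[1]-AX[1],e[0]-AX[0])%(2*np.pi)-np.pi*.75)
rel([pegpose(t,2.356+.75*t) for t in (.72,.80,.88,.96,1.04,1.12,1.2,1.28,1.36,1.44,1.52,1.57)])
T=get_image("top");S=get_image("scene")
b=[(d["bbox"],d["score"]) for d in cut_out(S,"roller_mid")];print([(np.round(x).tolist(),round(y,2)) for x,y in b])
# where is the other peg (far left, starts at az 45deg -> rotates to 45+th)
D_=S["color"].max(2)<60
best=[]
for t in np.arange(0,1.6,.02):
    r=0
    for k in(2,3):
        q=pegpose(t+k*np.pi/2,0,.168)[0];M=mask(S,cyl(q,[0,0,1],.012,.066));r+=(M*D_).sum()/M.sum()
    best.append((round(r,2),round(t,2)))
print(sorted(best)[-4:])
```

```text
[-0.42 -0.14  0.49  2.07  0.07  1.2   1.33] [-1.07827332  4.26411241  0.43995645]
tool theta 0.6367341053886815
[-3.3, -13.2, 0.8] [-0.0, -0.003, -0.036]
[-6.6, -25.8, 0.8] [0.0, -0.003, -0.096]
[-10.9, -38.1, 0.7] [0.0, -0.003, -0.156]
[-16.2, -50.1, 0.7] [0.0, -0.003, -0.216]
[-22.4, -61.5, 0.7] [0.0, -0.003, -0.276]
[-29.5, -72.5, 0.7] [0.0, -0.003, -0.336]
[-37.5, -82.8, 0.7] [0.0, -0.003, -0.396]
[-46.2, -92.4, 0.7] [0.0, -0.003, -0.456]
[-55.7, -101.4, 0.6] [0.001, -0.003, -0.516]
[-65.9, -109.5, 0.6] [0.001, -0.003, -0.576]
[-76.7, -116.8, 0.6] [0.001, -0.003, -0.636]
[-83.7, -120.9, 0.6] [0.001, -0.003, -0.674]
[([426.0, 187.0, 63.0, 23.0], 0.93), ([246.0, 280.0, 67.0, 55.0], 0.8)]
[(np.float64(1.56), np.float64(0.54)), (np.float64(1.56), np.float64(0.6)), (np.float64(1.61), np.float64(0.58)), (np.float64(1.62), np.float64(0.56))]
```

Deck is at about 0.57 with the tool leading at 0.64, as intended. I'll carry on to the end.

>>> servo_tool --series '[-3,-13,1,0,0,-0.036,0.6,-6.5,-26,1,0,0,-0.096,0.6,-11,-38,1,0,0,-0.156,0.6,-16,-50,1,0,0,-0.216,0.6,-22,-61,1,0,0,-0.276,0.6,-29,-72,1,0,0,-0.336,0.6,-37,-83,1,0,0,-0.396,0.6,-46,-92,1,0,0,-0.456,0.6]'

```text
time: 19.02
ee_pos: [0.4428, -0.1726, 0.1809]
eef_rot: [0.269, -3.129, 0.003]
ft_force: [0.2, 0.4, -0.2]
gripper_width: 0.601
grasp_force: 0.0
```

```bash
cat > dk.py <<'E'
from h import *
def deck(S,ks=(2,3)):
    D_=S["color"].max(2)<60;best=[]
    for t in np.arange(0,1.9,.02):
        r=0
        for k in ks:
            q=pegpose(t+k*np.pi/2,0,.168)[0];M=mask(S,cyl(q,[0,0,1],.012,.066));r+=(M*D_).sum()/M.sum()
        best.append((round(float(r),2),round(float(t),2)))
    return sorted(best)[-4:]
s=get_state();print(np.round(s["joint_pos"],2),s["ft_force"])
e=s["ee_pos"];print("tool theta",np.arctan2(e[1]-AX[1],e[0]-AX[0])%(2*np.pi)-np.pi*.75)
print(deck(get_image("scene")))
E
python3 - <<'E'
from dk import *
rel([pegpose(t,3.28+.5*(t-1.28)) for t in (1.36,1.44,1.52,1.57)])
E
```

```text
[-0.36 -0.03  0.67  1.98  0.02  1.19  2.04] [ 0.21533277  0.3928051  -0.22385267]
tool theta 1.2859895568749278
[(1.48, 1.18), (1.55, 1.24), (1.59, 1.2), (1.61, 1.22)]
[-3.6, -9.7, 0.1] [-0.004, -0.001, -0.006]
[-9.2, -21.5, 0.2] [-0.004, -0.001, -0.046]
[-15.7, -32.8, 0.2] [-0.004, -0.001, -0.086]
[-20.2, -39.6, 0.2] [-0.004, -0.001, -0.111]
```

>>> servo_tool --series '[-4,-10,0,0,0,-0.01,0.6,-9,-21,0,0,0,-0.04,0.6,-16,-33,0,0,0,-0.08,0.6,-20,-40,0,0,0,-0.11,0.6,-20,-40,0,0,0,-0.11,0.6,-20,-40,0,0,0,-0.11,0.6]'

```text
time: 19.82
ee_pos: [0.4689, -0.2077, 0.1807]
eef_rot: [0.438, -3.109, 0.002]
ft_force: [-0.7, 0.0, 0.8]
gripper_width: 0.599
grasp_force: 0.0
```

```bash
python3 dk.py
```

```text
[-0.32  0.08  0.72  1.9  -0.05  1.19  2.27] [-0.71803865  0.00490405  0.7720655 ]
tool theta 1.5560371657212877
[(1.55, 1.56), (1.56, 1.58), (1.63, 0.02), (1.71, 0.0)]
```

Deck is in the next detent (about 1.57) with no contact force. Lifting out straight.

>>> servo_tool --series '[0,0,-20,0,0,0,0.65,0,0,-50,0,0,0,0.65,0,0,-90,0,0,0,0.65,0,0,-120,0,0,0,0.65,0,0,-120,0,0,0,0.65,0,0,-120,0,0,0,0.65]'

```text
time: 20.62
ee_pos: [0.4689, -0.2076, 0.3001]
eef_rot: [0.439, -3.109, 0.001]
ft_force: [-1.0, 0.3, 0.3]
gripper_width: 0.651
grasp_force: 0.0
```

Run:
```python
from dk import *
S,T=get_image("scene"),get_image("top");print(deck(S,(0,1,2,3)))
for nm,X,d in(("spray",[AX[0],AX[1]-.108,.13],[1,0,0]),("exit",[AX[0]+.108,AX[1],.13],[0,1,0])):
    for n,p in(("S",S),("T",T)):
        P=cyl(X,d,.023,.116);M=mask(p,P)>.5
        h=cv2.cvtColor(p["color"],cv2.COLOR_RGB2HSV);m=((h[...,0]<22)&(h[...,1]>80)&cv2.dilate(M.astype(np.uint8),np.ones((9,9))).astype(bool))
        ys,xs=np.nonzero(m);k=sil(p,P);print(nm,n,"IoU",round((m&M).sum()/(m|M).sum(),2),cv2.minAreaRect(np.c_[xs,ys].astype(np.float32)),"pred",cv2.minAreaRect(k))
```

```text
[-0.34 -0.02  0.71  1.73  0.01  1.43  2.21] [-1.0238921   0.26340133  0.25210474]
tool theta 1.5554132559292175
[(1.56, 1.56), (1.57, 1.58), (1.64, 0.02), (1.71, 0.0)]
[(2.66, 0.02), (2.69, 1.56), (2.71, 1.58), (2.73, 0.0)]
spray S IoU 0.76 ((231.7647247314453, 319.0588684082031), (73.24575805664062, 26.19384765625), 75.96376037597656) pred ((231.7383270263672, 318.2332763671875), (65.00115203857422, 26.572839736938477), 74.5029296875)
spray T IoU 0.62 ((413.2881774902344, 206.69729614257812), (21.501331329345703, 53.863128662109375), 3.4336304664611816) pred ((411.86102294921875, 204.7911376953125), (18.235227584838867, 47.84392547607422), 0.1531597226858139)
exit S IoU 0.91 ((305.76470947265625, 348.558837890625), (27.163990020751953, 69.12265014648438), 75.96376037597656) pred ((305.67095947265625, 349.3203430175781), (27.202558517456055, 70.22987365722656), 76.2578125)
exit T IoU 0.88 ((370.5, 162.5), (17.0, 45.0), 90.0) pred ((370.65667724609375, 162.95980834960938), (46.57089614868164, 18.01548194885254), 1.188040852546692)
```

Both rollers sit at their stations: exit fits to within 1 px, and spray fits to about 1 px in the scene view (the head partly hides it in the top view). The gripper is clear, so I'm handing in.

```bash
python3 -c "
from plant import *
print(close_job())"
```

```text
the job is handed in; nothing more can be done
None
```

The job is handed in at about 21 s of the 61 s allowed: the roller was set down in the front rests and the carousel turned one quarter anticlockwise. The last camera check showed both rollers in their rests, with the new roller's view partly hidden by the spray head; no verdict came back.

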